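# Hold a tube on the touch-start vortex mixer

### The job

Mix the sample in the green-capped tube on the vortex mixer. First switch the mixer to touch mode by pressing the raised rear half of its red rocker switch right down; then lift the green-capped tube out of the rack and, gripping it upright, push its tip gently into the rubber cup until the spring-loaded cup is about half-way down (4 of its 8 mm, a push of about 8 N), never ramming it to the bottom. Finish while holding the tube pressed like that: do not let go; leave the other tubes in the rack and everything else on the bench where it is.

Things in the scene. Friction and masses are not known exactly. Their poses are not given: they have to be found in the camera images.
- rocker (a joint): Red rocker switch, 38 x 23 mm, on the sloping dark panel at the mixer's front. Value in rad: 0 = off (front half down, rear half raised), 0.34 = touch mode (rear half fully down, its end moves about 6 mm). About 3 N at the rear half turns it; no spring, it stays where it is left. It counts as switched above 0.27.
- rocker_rear (a point): Point on top of the rocker's rear (raised, nearer the cup) half, 13 mm behind the rocker's pivot, on its centreline; press here straight down. Its height is about 73 mm while off and about 69 mm once switched. The taller rear housing of the mixer (92 mm high) begins about 30 mm behind this point.
- mixer: Vortex mixer, light grey, fixed, 174 (x) x 120 (y) mm. Origin: centre of its underside. Its own -x is the front with the sloping panel (rocker on the +y half, grey dial on the -y half); the cup's axis is 30 mm from the origin along its own +x. Avoid the centrifuge to the left (y above 0.13, x above 0.47, 270 mm high) and the liquid handler's beam to the right (y below -0.37, from 0.55 m up).
- cup (a joint): Travel in m of the black rubber cup on top of the mixer: 0 = up (at rest), 0.008 = bottomed; it moves straight down on a spring: about 3 N to start it, then 1.2 N per mm (about 8 N at 4 mm, 12 to 13 N bottomed).
- cup_seat (a point): Middle of the cup's inner floor, on the cup's axis; it moves with the cup. At rest about 112 mm above the table. The cup is 43 mm across outside; its seat is a cone about 27 mm wide at the mouth narrowing to 10 mm at this floor; the cup's outer rim is about 14 mm above this point.
- green_cap (a point): Centre of the green screw cap of the 15 ml conical tube to be mixed. The cap is 21 mm across and 18 mm tall (top 9 mm above this point); the clear body below it is 16 mm across. The tube's tip is 109 mm straight below this point along the tube. The tube weighs about 12 g.
- green_tip (a point): The conical tip (lower end, 5 mm across) of the green-capped tube. z of this frame points along the tube towards the cap.
- rack: Blue open tube rack 82 (its x) x 156 (its y) mm, 62 mm tall, loose, about 0.4 kg. Origin: centre of its underside. Holes 18 mm wide, 24 mm apart, 3 columns (x = -24, 0, 24 mm) by 6 rows (y = -60 to 60 mm). Tubes stand on its floor, 2.5 mm above the table, caps up to 121 mm. The four tubes stand at least 48 mm apart.
- orange_a: Orange-capped tube in the rack, same size as the green one; origin at its tip. Leave it.
- orange_b: Second orange-capped tube in the rack; origin at its tip. Leave it.
- blue: Blue-capped tube in the rack; origin at its tip. Leave it.
- timer: Small white bench timer standing on its edge to the right of the work, 22 x 66 x 58 mm; origin at the centre of its underside. Leave it.
- marker: Blue and white marker pen lying behind the work, 138 mm long, 13 mm thick; origin under its middle. Leave it.
- keyboard: Black keyboard pushed back under the monitor, 150 x 400 x 31 mm; origin under its middle. Leave it.
- mouse: Black computer mouse left of the keyboard, 108 x 60 x 39 mm; origin under its middle. Leave it.
Mind the look-alikes: they are no part of the job. What is meant by the part that bears green_cap is not purple, and is the smaller of those in its own colour.

How it is judged:
On the way, in this order (a step that is already met when the one before it is completed fails the run):
1. the rocker is switched to touch mode while the cup is still up (value of joint rocker above 0.27 rad and value of joint cup below 0.0015 m), for 0.2 s.
2. the green-capped tube is held in the gripper, its tip clear above the rack's top (contact force between the fingers and green above 1 N and height (world z) of green_tip above 0.064 m), for 0.2 s.
At the end, for the whole second after the job is handed in: Rocker in touch mode (above 0.27 rad); the green-capped tube, gripped, within 12 degrees of upright and still, its tip within 8 mm of the middle of the cup, itself keeps the cup 2.5 to 5.5 mm down through the last second; all else left in place (value of joint cup between 0.0025 and 0.0055 m and contact force between green and cup above 3 N and contact force between the fingers and green above 2 N and contact force between each of the arm, the fingers and cup below 0.5 N and horizontal distance between green_tip and cup_seat below 0.008 m and z of green_tip in the frame of cup_seat below 0.008 m and angle between green_tip's own z axis and vertical below 0.21 rad and linear speed of green below 0.02 m/s and value of joint rocker above 0.27 rad); the arm keeps its last pose, push and grip.
It fails at once if the cup is rammed to the bottom (value of joint cup above 0.0075 m).
It fails at once if another tube is lifted, tipped or carried off (distance of any of orange_a, orange_b, blue from where it was at the start of the episode above 0.025 m or angle between any of orange_a, orange_b, blue's own z axis and vertical above 0.35 rad).
It fails at once if the rack is dragged or knocked (distance of rack from where it was at the start of the episode above 0.025 m).
It fails at once if the timer, marker, keyboard or mouse is knocked (distance of any of timer, marker, keyboard, mouse from where it was at the start of the episode above 0.02 m).
It also fails if it takes over 53 s, if anything falls off the work surface, if the arm or the gripper's body presses on something with over 40 N, if the wrist force passes 120 N, or if a joint passes its speed limit or range.

### The arm

A 6-joint arm with a two-finger parallel gripper is mounted at the origin on a cart in front of the work surface, level with it; the furniture and walls round the work are solid. World frame = base frame: x ahead of the robot, y to its left, z up, the work surface at z = 0. Lengths are in m, angles in rad, forces in N, time in s.
With the tool pointing down it reaches from about 0.3 to 0.75 m from the base axis. Payload 8.5 kg.
Tool frame: the origin (TCP) lies midway between the tips of the shut fingers; the grasp point (between the pads) lies 19 mm behind it (manip.pinch_z is the distance from the TCP to the grasp point, in m); z points along the fingers, y is the line along which they close (so a half turn about z gives the same grasp; the last joint's range is limited). The gripper opens to 85 mm and grips with 20 to 120 N. Pads are 22 mm wide; open, the fingers measure 114 mm over their backs; the gripper's body (76 mm by 85 mm) begins 54 mm behind the grasp point. The pads swing forward as they close: fully open they stand 13 mm farther back than shut.
Start: joints at [1.109, 0.381, 1.297, -0, 1.464, -0.215], TCP at [0.134, 0.533, 0.231] pointing down, gripper open.
Joint ranges: [-3.11, 3.11], [-0.89, 2.33], [0.22, 2.48], [-1.42, 4.56], [0.17, 2.85], [-2.88, 2.88]. Speed limits (rad/s): [2.39, 2.39, 3.14, 3.14, 3.14, 3.14].

### API

Orientations are given as a 3x3 rotation matrix whose columns are the frame's x, y, z axes.
In Python, from rig import manip, solver, sensors, cams, order gives the robot as it stands. Calls block until the motion is done:
- manip.move_to(position, orientation): joint-space move of the TCP to a pose.
- manip.servo_line(position, rot=None, speed=0.15, stop_force=None): straight line of the TCP; rot=None keeps the orientation; speed is the mean speed in m/s. With stop_force (N) it stops when the force on the tool has changed by that much, and returns True; else False.
- manip.move_joints(angles): joint-space move.
- manip.move_gripper(opening): finger opening in m; the grip force is fixed at half the most; returns when the fingers have stopped.
- manip.hold(seconds).
- solver.inverse_kinematics(position, orientation): joint angles nearest the present ones, or None.
- sensors.observe(): the state.
- cams.get_image(name): name is "scene" or "top"; returns the picture (480x640x3 uint8, blue, green, red); there is no depth.
- cams.calibration(name): a dict with "intrinsics" (3x3 intrinsics, pixels), "R" (3x3) and "t" (3): a world point X has camera coordinates R X + t. Camera axes: x right, y down, z forward; pixel columns grow to the right and rows downward; lengths in m; the calibration is good to about 2 mm. A picture is of the moment at which its call begins. calibration takes no time and is no camera call.
A pose or a line that the arm cannot do raises manip.PlanningError and nothing moves.
- order.hand_in(): hands the job in; it is judged then, once.
Trained networks look in the newest picture that a camera, given by its name, has taken for a name from the list of things; names that differ only in an ending like _2 or _b are one class to them, and where a whole thing is asked for, a point or a joint stands for the part that bears it (a point fixed in the world has none). Each returns a list of dicts, best first, with "confidence" (0 to 1); they miss things now and then, are a little off and sometimes report something else, mostly with a low value. They report only what shows in the picture. A call takes as long as a camera call. They do not tell look-alikes from the thing itself.
- cams.search_frame(camera, thing): "box" ([left, top, right, bottom] in pixels, round what is visible of it).
The state is a dict: "time_s": time; "joint_pos": joint angles; "joint_velocities": joint speeds; "effort": joint torques, N m; "tool_pos": TCP position; "tcp_rot": TCP orientation; "ft_force": force on the tool from outside, world axes, zero at the start; "ft_torque": the same for the moment, N m; "grip_width": finger opening in m; "grasp_force": force on a finger pad.
Only numpy, scipy, OpenCV 4.12 (cv2) and the standard library are available. Lean on these libraries where they do the work, as an engineer would, in place of code of your own. Each camera call takes 0.05 s, during which the arm holds its last target. There are 200 camera calls.

## Working session

There is one attempt and no reset: what is moved stays moved. The work goes in short steps, each a Python script; the robot and the scene stay as the last script left them, time stands still between calls to the robot, and variables do not carry over. Pictures are saved under pics/ and viewed, at most 10 in all, crops included, and the job is handed in when it is done.

```bash
mkdir -p pics; ls
python3 - <<'E'
from rig import manip, solver, sensors, cams, order
import cv2
for c in("scene","top"):
    im=cams.get_image(c); cv2.imwrite(f"pics/{c}0.png",im)
    k=cams.calibration(c); print(c,k["intrinsics"][0][0],(-k["R"].T@k["t"]).round(3),k["R"].round(2).tolist())
    for n in("rocker","cup","green_cap","rack","mixer","orange_a","blue"):
        print(n,[([round(float(v)) for v in d["box"]],round(d["confidence"],2)) for d in cams.search_frame(c,n)][:4])
o=sensors.observe();print(o["time_s"],o["tcp_rot"],manip.pinch_z)
E
```

```text
pics
scene 471.92951771031164 [0.019 0.306 0.503] [[-0.59, -0.81, 0.02], [-0.38, 0.26, -0.89], [0.71, -0.53, -0.46]]
rocker [([386, 269, 408, 295], 0.8), ([231, 268, 295, 296], 0.56)]
cup [([361, 220, 384, 243], 0.88), ([280, 256, 290, 274], 0.32)]
green_cap [([205, 246, 227, 337], 0.96), ([324, 273, 334, 314], 0.74), ([254, 312, 266, 383], 0.74), ([393, 214, 423, 241], 0.7)]
rack [([239, 273, 345, 368], 0.59)]
mixer [([330, 220, 440, 326], 0.72)]
orange_a [([304, 286, 318, 355], 0.62), ([278, 272, 296, 340], 0.58), ([232, 269, 295, 295], 0.4)]
blue [([281, 254, 295, 278], 0.82)]
top 552.3304836457613 [ 0.432 -0.156  1.076] [[0.02, -1.0, 0.02], [-0.98, -0.02, -0.18], [0.18, -0.02, -0.98]]
rocker [([336, 307, 347, 330], 0.48)]
cup [([344, 252, 365, 277], 0.77)]
green_cap [([169, 242, 200, 267], 0.98), ([179, 320, 197, 330], 0.61)]
rack [([217, 242, 277, 332], 0.57), ([246, 253, 257, 269], 0.52)]
mixer [([320, 241, 385, 336], 0.61), ([428, 217, 471, 244], 0.21)]
orange_a [([224, 312, 242, 325], 0.47)]
blue [([246, 254, 256, 270], 0.44)]
0.8 [[-9.69718779e-01  2.44224260e-01  1.65762433e-05]
 [ 2.44224261e-01  9.69718779e-01  1.70303158e-05]
 [-1.19150781e-05  2.05629378e-05 -1.00000000e+00]] 0.0187
```

View pics/scene0.png

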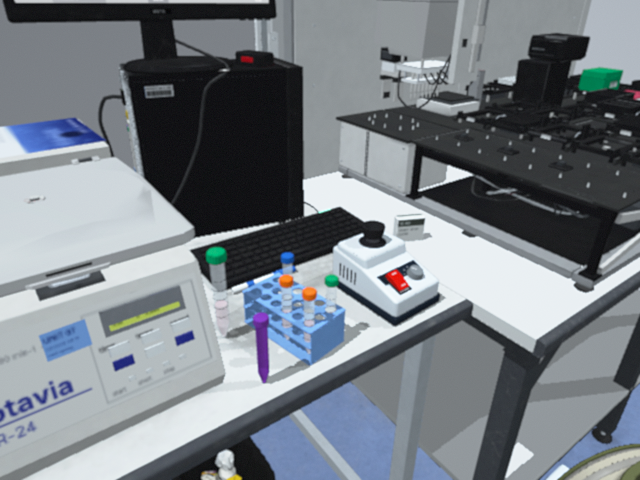

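View pics/top0.png

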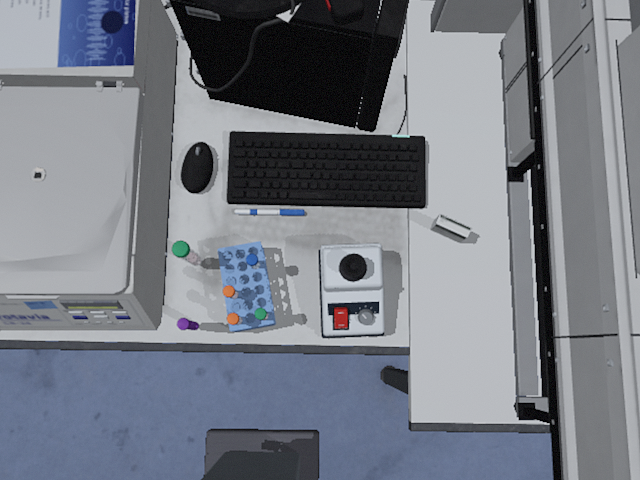

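Green candidates: the tall tube standing alone (top 181,249; scene 216,258), the purple tube (top 187,324), and the rack's green-capped tube (top 261,314; scene 331,281). The one in the rack fits because it is not purple and is the smaller of the two greens. I'll confirm that in a crop and measure it.

```bash
cat > h.py <<'E'
from rig import manip, solver, sensors, cams, order
import cv2, numpy as np
def ray(c,u,v,z):
    k=cams.calibration(c);C=-k["R"].T@k["t"]
    d=k["R"].T@np.linalg.inv(k["intrinsics"])@[u,v,1]
    return C+d*(z-C[2])/d[2]
def proj(c,X):
    k=cams.calibration(c);p=k["intrinsics"]@(k["R"]@np.asarray(X)+k["t"]);return p[:2]/p[2]
def blobs(c,im,lo,hi,roi,amin=15):
    x0,y0,x1,y1=roi;h=cv2.cvtColor(im[y0:y1,x0:x1],cv2.COLOR_BGR2HSV)
    m=cv2.inRange(h,lo,hi);n,l,s,ce=cv2.connectedComponentsWithStats(m)
    return [(ce[i]+[x0,y0],s[i,4],cv2.minAreaRect(np.argwhere(l==i)[:,::-1].astype(np.float32)+[x0,y0])) for i in range(1,n) if s[i,4]>=amin]
E
python3 - <<'E'
from h import *
t=cv2.imread("pics/top0.png");s=cv2.imread("pics/scene0.png")
a=cv2.resize(t[225:345,165:395],None,fx=3.4,fy=3.4,interpolation=2)[:,:790]
b=cv2.resize(s[210:390,200:450],None,fx=3.1,fy=3.1,interpolation=2)
cv2.imwrite("pics/ca.png",a);cv2.imwrite("pics/cb.png",b)
G=((45,110,50),(90,255,255));R=((0,190,90),(5,255,255))
for c,im,roi,z in(("top",t,(160,225,400,345),.1165),("scene",s,(200,210,450,390),.1115)):
    for e in blobs(c,im,*G,roi): print(c,"green",e[0].round(1),e[1],ray(c,*e[0],z).round(4))
    for e in blobs(c,im,*R,roi): print(c,"red",e[0].round(1),e[1],e[2],ray(c,*e[0],.068).round(4))
    for e in blobs(c,im,(8,150,100),(22,255,255),roi): print(c,"orange",e[0].round(1),ray(c,*e[0],z).round(4))
    for e in blobs(c,im,(0,0,0),(180,255,50),roi,100): print(c,"dark",e[0].round(1),e[1],e[2],ray(c,*e[0],.126).round(4))
# mixer body corners top view (z=.092 rear housing, guess)
for u,v in((319,336),(384,336),(320,246),(382,246)): print(ray("top",u,v,.05).round(3))
E
```

```text
Traceback (most recent call last):
  File "h.py", line 12, in blobs
    return [(ce[i]+[x0,y0],s[i,4],cv2.minAreaRect(np.argwhere(l==i)[:,::-1].astype(np.float32)+[x0,y0])) for i in range(1,n) if s[i,4]>=amin]
                                  ~~~~~~~~~~~~~~~^^^^^^^^^^^^^^^^^^^^^^^^^^^^^^^^^^^^^^^^^^^^^^^^^^^^^^
cv2.error: OpenCV(4.12.0) /io/opencv/modules/imgproc/src/convhull.cpp:143: error: (-215:Assertion failed) total >= 0 && (depth == CV_32F || depth == CV_32S) in function 'convexHull'
```

View pics/ca.png

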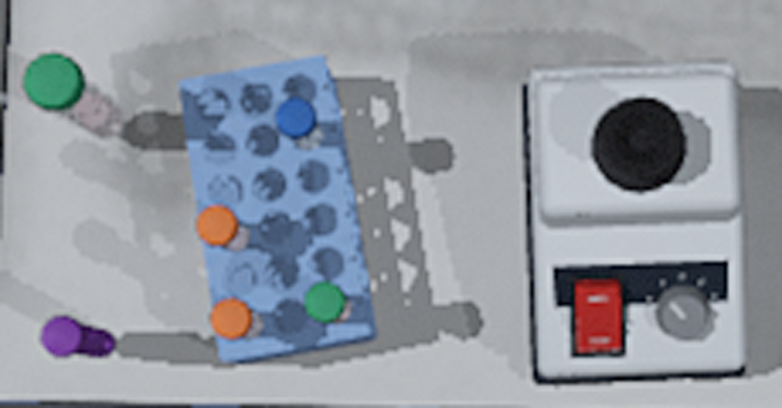

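View pics/cb.png

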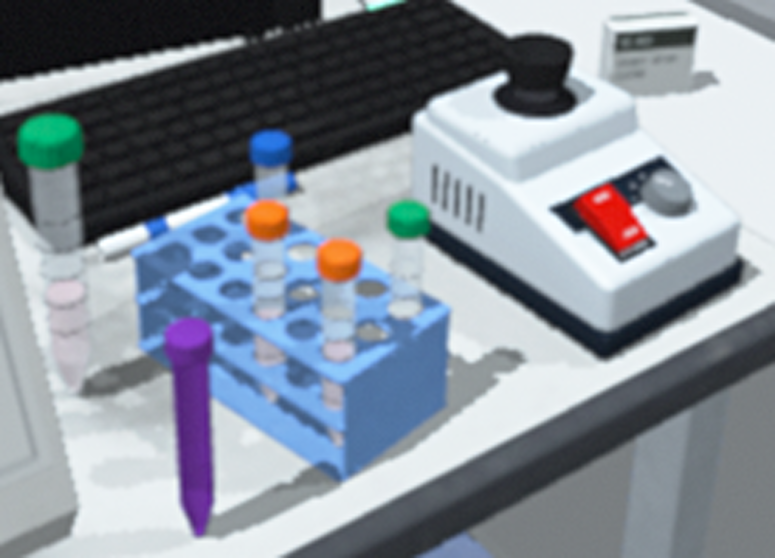

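The crops confirm it: the rack's green cap (top 261,314; scene 331,281) is the smaller of the two greens, and the tall lone tube at (181,249) is larger. The nearest orange cap is 2 columns left of it (top 233,319). Next I'll fix the helper and measure.

```bash
sed -i 's/.astype(np.float32)+\[x0,y0\])) for/.astype(np.float32)+np.float32([x0,y0]))) for/' h.py
python3 - <<'E'
from h import *
t=cv2.imread("pics/top0.png");s=cv2.imread("pics/scene0.png")
G=((45,110,50),(90,255,255));R=((0,190,90),(5,255,255))
for c,im,roi,z in(("top",t,(160,225,400,345),.1165),("scene",s,(200,210,450,390),.1115)):
    for e in blobs(c,im,*G,roi): print(c,"green",e[0].round(1),e[1],ray(c,*e[0],z).round(4))
    for e in blobs(c,im,*R,roi): print(c,"red",e[0].round(1),e[1],[np.round(q,1) for q in e[2]],ray(c,*e[0],.068).round(4))
    for e in blobs(c,im,(8,150,100),(22,255,255),roi): print(c,"orange",e[0].round(1),ray(c,*e[0],z).round(4))
    for e in blobs(c,im,(0,0,0),(180,255,50),roi,100): print(c,"dark",e[0].round(1),e[1],[np.round(q,1) for q in e[2]],ray(c,*e[0],.126).round(4))
for u,v in((319,336),(384,336),(320,246),(382,246)): print(ray("top",u,v,.05).round(3))
for z in(.1115,.1165,.121):print(proj("scene",ray("top",261,313.5,z)))
E
```

```text
top green [180.5 248.7] 219 [0.5992 0.0825 0.1165]
top green [260.1 313.5] 110 [ 0.4885 -0.0611  0.1165]
top red [340.7 316.2] 188 [array([340.5, 317. ]), array([18., 13.]), np.float64(90.0)] [ 0.4889 -0.2025  0.068 ]
top orange [228.5 290.9] [ 0.5265 -0.005   0.1165]
top orange [232.8 318.4] [ 0.4793 -0.0147  0.1165]
top dark [352.9 267. ] 553 [array([352.5, 267. ]), array([26., 25.]), np.float64(90.0)] [ 0.571  -0.2201  0.126 ]
top dark [353. 307.] 298 [array([353.2, 308.1]), array([11.3, 50.2]), np.float64(86.4)] [ 0.5018 -0.2207  0.126 ]
scene green [215.6 254.9] 349 [0.6628 0.0436 0.1115]
scene green [331.4 280.5] 142 [ 0.4929 -0.0669  0.1115]
scene red [396.1 280.1] 216 [array([397., 280.]), array([22.6, 12.7]), np.float64(45.0)] [ 0.4842 -0.1994  0.068 ]
scene orange [285.9 280.5] [ 0.5319 -0.0102  0.1115]
scene orange [308.9 293.4] [ 0.4841 -0.0194  0.1115]
scene dark [279.2 238.2] 7571 [array([292. , 248.5]), array([184.,  77.]), np.float64(0.0)] [ 0.6305 -0.0595  0.126 ]
scene dark [388.7 306.5] 506 [array([386.2, 305.9]), array([100.7,  34.2]), np.float64(6.9)] [ 0.3806 -0.0779  0.126 ]
[ 0.453 -0.164  0.05 ]
[ 0.455 -0.283  0.05 ]
[ 0.621 -0.163  0.05 ]
[ 0.623 -0.28   0.05 ]
[330.53962808 282.66906611]
[331.00217482 279.85101706]
[331.42096957 277.29952537]
```

Run:
```python
from h import *
t=cv2.imread("pics/top0.png")
print("housing edge",ray("top",350,289,.092).round(4))
e=blobs("top",t,(0,190,90),(5,255,255),(330,300,352,335))[0]
print(ray("top",340.7,307.5,.075).round(4),ray("top",340.7,326,.062).round(4))
D=np.array([[-1,0,0],[0,1,0],[0,0,-1.]])
manip.servo_line([.134,.47,.33])
manip.move_to([.36,0,.33],D)
manip.move_gripper(0)
P=np.array([.499,-.2015])
manip.move_to([*P,.16],D)
print(sensors.observe()["ft_force"],sensors.observe()["tool_pos"])
manip.servo_line([*P,.085],speed=.06)
r=manip.servo_line([*P,.065],speed=.012,stop_force=12)
o=sensors.observe();print(r,o["tool_pos"],o["ft_force"],o["time_s"])
cv2.imwrite("pics/press.png",cv2.resize(cams.get_image("scene")[180:340,310:450],None,fx=3.5,fy=3.5,interpolation=2))
```

```text
housing edge [ 0.5362 -0.2175  0.092 ]
[ 0.5042 -0.202   0.075 ] [ 0.4715 -0.2029  0.062 ]
[-0.43211113  1.96911907  0.29945889] [ 0.49913323 -0.20089518  0.16101745]
True [ 0.5007166  -0.20196678  0.07001543] [-0.59866206  0.8609121   5.5122192 ] 8.175
```

View pics/press.png

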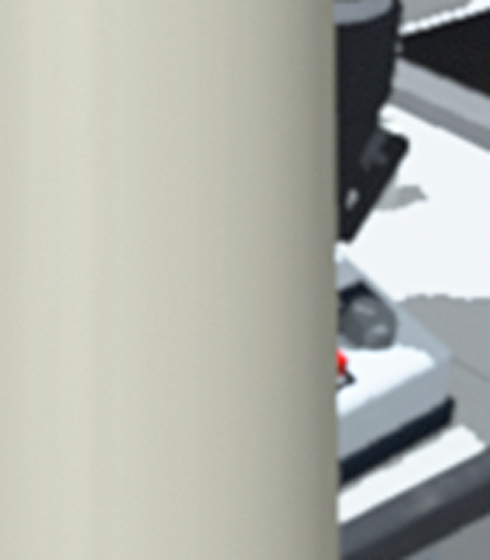

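The arm hides the rocker; the fingers stopped at z = 0.070 with about 5 N still on them. I'll press again a bit harder, then lift off and compare pictures.

Run:
```python
from h import *
P=[.500,-.202]
r=manip.servo_line([*P,.062],speed=.012,stop_force=16)
o=sensors.observe();print(r,o["tool_pos"],o["ft_force"])
manip.hold(.3);o=sensors.observe();print(r,o["tool_pos"],o["ft_force"])
manip.servo_line([*P,.15],speed=.1)
manip.move_to([.36,-.05,.33],o["tcp_rot"])
manip.move_gripper(.06)
a=cams.get_image("scene");b=cams.get_image("top")
cv2.imwrite("pics/scene1.png",a);cv2.imwrite("pics/top1.png",b)
f=lambda p,x0,y0,x1,y1:cv2.resize(p[y0:y1,x0:x1],(390,390),interpolation=2)
o0=cv2.imread("pics/top0.png");s0=cv2.imread("pics/scene0.png")
cv2.imwrite("pics/cmp.png",np.vstack([np.hstack([f(o0,315,290,375,350),f(b,315,290,375,350)]),np.hstack([f(s0,360,240,440,320),f(a,360,240,440,320)])])[::1])
x=cv2.imread("pics/cmp.png");cv2.imwrite("pics/cmp.png",cv2.resize(x,(590,590)))
print(sensors.observe()["time_s"])
for c,im,roi in(("top",b,(210,235,290,340)),("scene",a,(300,260,350,300))):
    for e in blobs(c,im,(45,110,50),(90,255,255),roi): print(c,e[0],e[1])
```

```text
True [ 0.50075514 -0.20196461  0.06995896] [-2.0600742   1.25736202  7.19731702]
True [ 0.50073166 -0.20196983  0.06991948] [-2.20330861  1.09955364  8.51049833]
11.55
top [260.08181818 313.46363636] 110
```

View pics/cmp.png

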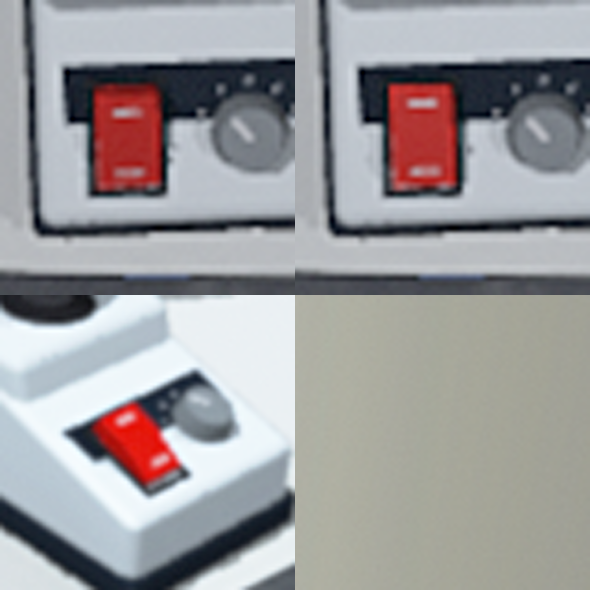

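The top view shows the rocker has tilted: its rear mark moved back about 2 px and both halves now look equally bright. The arm blocks the scene view, so I'll swing it right for one clear look.

Run:
```python
from h import *
D=np.array([[-1,0,0],[0,1,0],[0,0,-1.]])
q=sensors.observe()["joint_pos"].copy() if hasattr(sensors.observe()["joint_pos"],"copy") else list(sensors.observe()["joint_pos"])
q[0]-=.75; manip.move_joints(q)
a=cams.get_image("scene");b=cams.get_image("top");cv2.imwrite("pics/scene2.png",a);cv2.imwrite("pics/top2.png",b)
s0=cv2.imread("pics/scene0.png")
f=lambda p:cv2.resize(p[210:330,330:445],(390,400),interpolation=2)
cv2.imwrite("pics/cmp2.png",np.hstack([f(s0),f(a)]))
print(sensors.observe()["time_s"],cams.search_frame("scene","cup")[:2],cams.search_frame("top","cup")[:2])
print(proj("scene",[.571,-.2205,.126]),proj("top",[.571,-.2205,.126]))
for e in blobs("scene",a,(45,110,50),(90,255,255),(300,260,350,300)): print(e[0],e[1])
```

```text
12.6833 [] [{'box': [341.9, 255.0, 364.1, 276.8], 'confidence': 0.82}]
[373.46262899 227.33938909] [353.14531829 267.03271887]
[331.12408759 280.39416058] 137
```

View pics/cmp2.png

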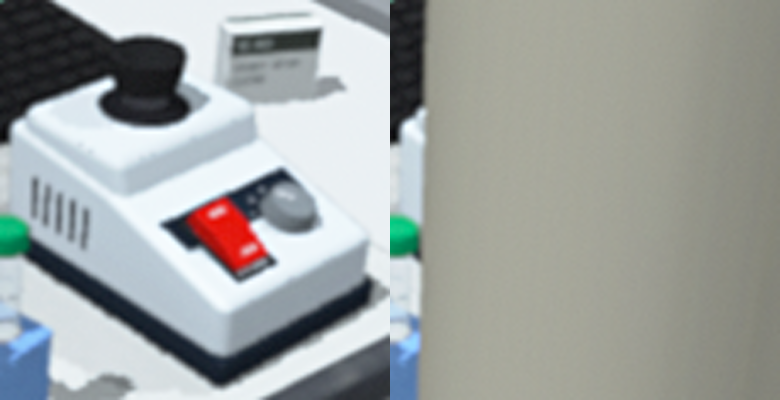

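The arm still blocks that view. I'll press once more slightly forward, clear of the panel behind the rocker, and then go on to the tube.

Run:
```python
from h import *
D=np.array([[-1,0,0],[0,1,0],[0,0,-1.]])
manip.move_gripper(0)
P=[.4955,-.202]
manip.move_to([*P,.12],D);manip.servo_line([*P,.078],speed=.08)
r=manip.servo_line([*P,.060],speed=.012,stop_force=14)
manip.hold(.2);o=sensors.observe();print(r,o["tool_pos"],o["ft_force"])
manip.servo_line([*P,.12],speed=.15)
# tube: closing axis along rack long axis
G=np.array([.4895,-.0630]); y=np.array([.981,.194,0]);z=np.array([0,0,-1.])
best=None
for s in(1,-1):
    R=np.c_[np.cross(s*y,z),s*y,z]; q=solver.inverse_kinematics([*G,.2],R)
    if q is not None:
        d=np.abs(np.array(q)-sensors.observe()["joint_pos"]).max()
        if best is None or d<best[0]: best=(d,R)
R=best[1];np.save("R.npy",R)
manip.servo_line([*P,.22],speed=.2)
manip.move_to([*G,.22],R); manip.move_gripper(.06)
b=cams.get_image("scene");cv2.imwrite("pics/scene3.png",b)
for e in blobs("scene",b,(0,190,90),(5,255,255),(370,255,425,310)): print("red",e[0],e[1])
for e in blobs("scene",b,(45,110,50),(90,255,255),(300,260,350,300)): print("green",e[0],e[1])
print(sensors.observe()["time_s"],sensors.observe()["tool_pos"],best[0])
```

```text
True [ 0.49559514 -0.20201094  0.06987685] [-2.44720922  1.18023811  8.07635092]
19.6333 [ 0.48951102 -0.0630075   0.22001114] 1.6157212259524396
```

The stop height is the same (69.9 mm) at two x positions, so the rocker's own end is at its stop and it is switched. Now the tube.

Run:
```python
from h import *
G=[.4895,-.0630]
print("stopped",manip.servo_line([*G,.091],speed=.1,stop_force=8))
o=sensors.observe();print(o["tool_pos"])
manip.move_gripper(0)
o=sensors.observe();print(o["grip_width"],o["grasp_force"],o["ft_force"])
manip.servo_line([*G,.225],speed=.1)
manip.hold(.3)
o=sensors.observe();print(o["grip_width"],o["grasp_force"],o["ft_force"],o["tool_pos"],o["time_s"])
a=cams.get_image("scene");b=cams.get_image("top");cv2.imwrite("pics/scene4.png",a);cv2.imwrite("pics/top4.png",b)
cv2.imwrite("pics/lift.png",np.hstack([cv2.resize(a[160:400,200:440],(400,400)),cv2.resize(b[220:345,165:290],(400,400))]))
```

```text
stopped False
[ 0.48975875 -0.06309139  0.09146391]
0.019400936401105254 58.432345874025486 [-1.76136729  0.33658109  3.92089782]
0.01910920310675742 58.50831822566761 [ 0.692535   -0.5053931  -0.40608522] [ 0.4894612  -0.06297616  0.22483888] 23.3167
```

View pics/lift.png

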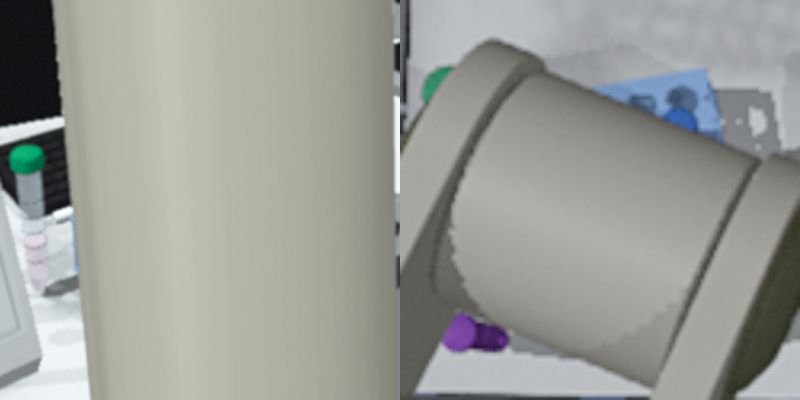

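Held: grip width is 19 mm at 58 N, and the rack (blue cap still at its place in the top view) did not follow. The purple and tall green tubes are undisturbed. Next I'll carry the tube over the cup and lower it in small steps, gauging by force.

Run:
```python
from h import *
C=[.573,-.222]
manip.servo_line([.4895,-.063,.25],speed=.1)
manip.servo_line([*C,.25],speed=.12)
manip.servo_line([*C,.216],speed=.06); manip.hold(.5)
F=lambda:np.mean([(manip.hold(.02),sensors.observe()["ft_force"])[1] for _ in range(4)],0)
f0=F();print("bias",f0)
np.save("f0.npy",f0)
a=cams.get_image("scene");cv2.imwrite("pics/scene5.png",a)
z=.216
while z>.196:
    z-=.001; manip.servo_line([*C,z],speed=.02); manip.hold(.1)
    d=F()-f0; print(round(z,4),sensors.observe()["tool_pos"].round(4),d.round(2))
    if d[2]>2 or np.hypot(*d[:2])>4: break
print(sensors.observe()["time_s"])
```

```text
bias [ 0.11274978 -0.22483985 -0.10344085]
0.215 [ 0.573 -0.222  0.215] [-0.17  0.02 -0.03]
0.214 [ 0.573 -0.222  0.214] [-0.21  0.05 -0.08]
0.213 [ 0.573 -0.222  0.213] [0.14 0.08 0.09]
0.212 [ 0.573 -0.222  0.212] [-0.45  0.01 -0.36]
0.211 [ 0.573 -0.222  0.211] [-0.12  0.47  0.03]
0.21 [ 0.573 -0.222  0.21 ] [-0.07  0.22 -0.28]
0.209 [ 0.573 -0.222  0.209] [-0.02  0.49  0.23]
0.208 [ 0.573 -0.222  0.208] [-0.06  0.84 -0.06]
0.207 [ 0.573 -0.222  0.207] [-0.18  0.4  -0.4 ]
0.206 [ 0.573 -0.222  0.206] [-0.4   0.03 -0.12]
0.205 [ 0.573 -0.222  0.205] [-0.06  0.06  0.03]
0.204 [ 0.573 -0.222  0.204] [0.12 0.19 0.3 ]
0.203 [ 0.573 -0.222  0.203] [-0.06  0.44 -0.43]
0.202 [ 0.573 -0.222  0.202] [ 0.01  0.45 -0.16]
0.201 [ 0.5731 -0.2221  0.2013] [0.12 0.51 2.98]
33.05
```

Contact came at z = 0.201, exactly the floor height expected for a centred tip. Now I'll push to about 8 N and 4 mm.

Run:
```python
from h import *
C=[.573,-.222];f0=np.load("f0.npy")
F=lambda:np.mean([(manip.hold(.02),sensors.observe()["ft_force"])[1] for _ in range(6)],0)
z=.201
while z>.1955:
    z-=.0006; manip.servo_line([*C,z],speed=.02); manip.hold(.15)
    d=F()-f0; o=sensors.observe();print(round(z,4),o["tool_pos"].round(4),d.round(2),o["grip_width"].__round__(4))
    if d[2]>7.4: break
manip.hold(.4);o=sensors.observe();print((F()-f0).round(2),o["tool_pos"],o["grasp_force"],o["time_s"])
cv2.imwrite("pics/scene6.png",cams.get_image("scene"))
```

```text
0.2004 [ 0.5731 -0.222   0.2005] [0.29 0.17 3.58] 0.0187
0.1998 [ 0.573  -0.222   0.1998] [0.18 0.3  4.47] 0.0188
0.1992 [ 0.573  -0.222   0.1993] [0.07 0.25 5.23] 0.0186
0.1986 [ 0.5731 -0.222   0.1988] [-0.28  0.49  5.98] 0.0188
0.198 [ 0.5731 -0.222   0.1983] [ 0.11 -0.03  6.22] 0.0186
0.1974 [ 0.5731 -0.2221  0.1978] [-0.49  0.49  6.95] 0.0188
0.1968 [ 0.5731 -0.2221  0.1973] [-0.62  0.18  7.72] 0.0187
[-0.2   0.21  7.31] [ 0.57311199 -0.22209211  0.19730832] 59.364537176224985 36.95
```

View pics/scene6.png

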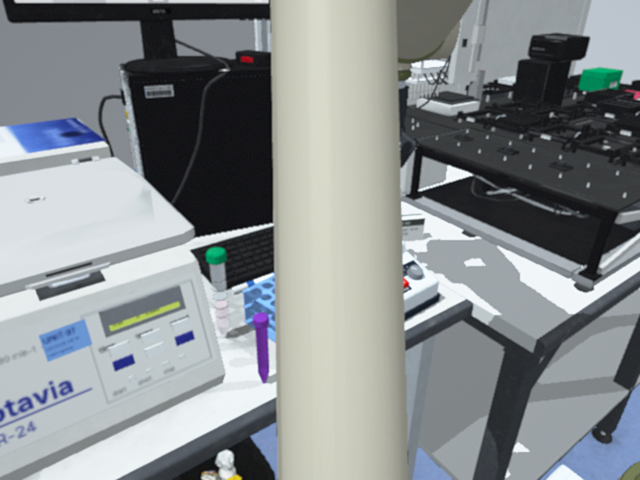

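The arm's column hides the cup (around 370,230), but the force (7.3–7.7 N) and the travel of about 4 mm agree with the cup's spring. The bench looks undisturbed, so I'm handing in.

```bash
python3 -c "
from rig import order
print(order.hand_in())"
```

```text
the job is handed in; nothing more can be done
None
```

I handed the job in with the rocker pressed to its stop (a steady 69.9 mm) and the green-capped tube gripped and pushing the cup about 4 mm down at about 7.5 N; the arm hid the cup and most of the rocker, so I judged this from force and height readings, and the verdict was not shown.

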